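# Draw the tissue-grinder pestle partway out and hold it

### The arm

A 6-joint arm with a two-finger parallel gripper is mounted at the origin on a cart in front of the work surface, level with it; the furniture and walls round the work are solid. World frame = base frame: x ahead of the robot, y to its left, z up, the work surface at z = 0. Lengths are in m, angles in rad, forces in N, time in s.
With the tool pointing down it reaches from about 0.325 to 0.775 m from the base axis. Payload 9.3 kg.
Tool frame: the origin (TCP) lies midway between the tips of the shut fingers; the grasp point (between the pads) lies 19 mm behind it; z points along the fingers, y is the line along which they close (so a half turn about z gives the same grasp; the last joint's range is limited). The gripper opens to 85 mm and grips with 20 to 120 N. Pads are 22 mm wide; open, the fingers measure 114 mm over their backs; the gripper's body (76 mm by 85 mm) begins 54 mm behind the grasp point. The pads swing forward as they close: fully open they stand 13 mm farther back than shut.
Start: joints at [1.114, 0.259, 0.021, 1.334, 0, 1.418], TCP at [0.165, 0.525, 0.231] pointing down, gripper open.
Joint ranges: [-3.04, 3.04], [-0.91, 1.82], [-1.04, 1.36], [-1.92, 1.95], [-1.52, 1.45], [-3.14, 3.14]. Speed limits (rad/s): [2.22, 2.22, 2.79, 3.14, 3.14, 3.14].

### API

Orientations are given as a rotation vector (axis times angle).
In Python, from station import * gives the robot as it stands. The module is installed in compiled form; this text tells all that it offers.
- The arm moves only by the shell command python3 -m crank 'ROWS' [FORCE]. ROWS is JSON, a list of rows, each a list of 7 numbers: the gripper command: -1 is shut, 1 is fully open, values between are in proportion, then the shift along the tool's x, y, z in m, then the turn, a rotation vector about the tool's x, y, z in degrees. A call has exactly 10 rows; each row shifts and turns the commanded pose from where the row before left it, along the tool's axes as they then stand; what a row does not reach is not made up. A row lasts 1/12 s, in which the tool goes at most 41.7 mm and 7.16 degrees, less where a joint would pass 70% of its speed; a pose out of reach is approached as far as the arm can. A call is refused whole if a number of a shift passes 0.0417 or a number of a turn 7.16, either way. A call with a gripper value outside its range is refused whole. The fingers move at their own pace and stop on an object; FORCE is the grip in N (left out, the last holds). Time passes only in rows, so rows that do not move let the fingers close, or fill a call up. It gives the time, the measured TCP pose, the force, the opening and the grip force at its end, in the units of the state.
- get_state(): the state, without advancing time (a new reading comes with each control period).
- snapshot(name): name is "scene" or "top"; returns the picture (384x512x3 uint8, red, green, blue); there is no depth.
- camera_info(name): a dict with "fx", "fy", "cx", "cy" (pixels), "world_from_camera" (4x4, takes a point from camera to world coordinates). Camera axes: x right, y down, z forward; pixel columns grow to the right and rows downward; lengths in m; the calibration is good to about 2 mm. A picture is of the moment at which its call begins. camera_info takes no time and is no camera call.
- job_done(): hands the job in; it is judged then, once.
Trained networks look in the newest picture that a camera, given by its name, has taken for a name from the list of things; names that differ only in an ending like _2 or _b are one class to them, and where a whole thing is asked for, a point or a joint stands for the part that bears it (a point fixed in the world has none). Each returns a list of dicts, best first, with "score" (0 to 1); they miss things now and then, are a little off and sometimes report something else, mostly with a low value. They report only what shows in the picture. A call takes as long as a camera call. They do not tell look-alikes from the thing itself.
- look_for(camera, target): "position" ([x, y, z] in m, in world coordinates, good to about 4 mm: the middle of the surface that is visible of it).
- mark_of(camera, target): "position" ([x, y, z] in m, in world coordinates, good to about 4 mm: a listed point, or the origin of a listed thing).
The state is a dict: "clock": time; "qpos": joint angles; "joint_velocities": joint speeds; "effort": joint torques, N m; "ee_pos": TCP position; "orientation": TCP orientation; "ft_force": force on the tool from outside, world axes, zero at the start; "torque": the same for the moment, N m; "grip_width": finger opening in m; "grasp_force": force on a finger pad.
Only numpy, scipy, OpenCV 4.12 (cv2) and the standard library are available. Lean on these libraries where they do the work, as an engineer would, in place of code of your own. Each camera call takes 0.05 s, during which the arm holds its last target. There are 200 camera calls.

### The job

Two glass tissue grinders stand on the worktop. Take the pestle with the orange knob and gently draw it straight up in its glass tube until the blue band on its white head is just clear of the tube's mouth, with the band's lower edge about 5 mm above the rim and the rest of the white below it still in the tube, and finish while holding it there, free of the tube's floor and not wedged against the glass, so that sample can be added. Do not pull it right out or lever hard on the glass, and leave the grinder with the black knob and the other things alone.

Things in the scene. Friction and masses are not known exactly. Their poses are not given: they have to be found in the camera images.
- holder_orange: Fixed holder: black foot 84 x 84 mm, grey block to 46 mm high, upright glass tube in its middle, 33 mm outside, to 120 mm high. Origin: centre of underside, z up. Bore 21.6 mm wide, 98 mm deep, floor 22 mm up. A thumbscrew sticks out 12 mm past the foot on the -x side, 29 mm up. Holds the orange-knobbed pestle; the two holders may change places.
- holder_orange_mouth (a point): Centre of the mouth (rim plane) of the glass tube of holder_orange, 120 mm above the worktop; z up.
- pestle_orange: Loose pestle, 0.13 to 0.2 kg, upright in holder_orange's tube. From the foot: white head 19 mm wide to 70 mm (about 1 mm play all round in the bore; 2 mm sideways at the knob is free), shaft 10 mm to 117 mm, round knob 24 mm wide to 155 mm; blue band 50 to 58 mm up. Origin: centre of the foot, z towards the knob. At the start the foot rests on the bore's floor; the knob spans 139 to 177 mm up.
- pestle_orange_band (a point): Point on the axis of the orange pestle at the lower edge of its blue band, 50 mm above the foot. At the start it is 48 mm below the tube's mouth.
- pestle_orange_knob (a point): Point on the axis of the orange pestle inside its knob, 138 mm above the foot, a good place to grip; at the start 160 mm above the worktop.
- holder_black: The second fixed holder with glass tube, the same in every measure, with the black-knobbed pestle; origin at the centre of the underside. Leave it alone.
- pestle_black: The pestle with the black knob, otherwise the same as pestle_orange, standing in holder_black; origin at its foot. Bystander: leave it alone.
- label_tape: Bystander: yellow roll of label tape lying flat, 66 mm across, 19 mm high; origin at the centre of its underside.
- petri: Bystander: closed petri dish, 61 mm across, 15 mm high; origin at the centre of its underside.
- film_box: Bystander: white and blue carton, 120 x 60 x 58 mm; origin at the centre of its underside.
There are look-alikes about, which are no part of the job. Leave any pink look-alike of the pestle_orange alone.

How it is judged:
By the outcome, as a careful person would: the job done as asked, in the order asked, and still so for the second after the job is handed in, while the arm keeps its last pose, push and grip.
It also fails if it takes over 32 s, if anything falls off the work surface, if the arm or the gripper's body presses on something with over 40 N, if the wrist force passes 120 N, or if a joint passes its speed limit or range.

## Working session

There is one attempt and no reset: what is moved stays moved. The work goes in short steps, Python scripts to look and compute and a shell command to move; the robot and the scene stay as the last step left them, time stands still between calls to the robot, and variables do not carry over. Pictures are saved under pics/ and viewed, at most 10 in all, crops included, and the job is handed in when it is done.

```bash
mkdir -p pics; python3 - <<'E'
from station import *
import cv2,numpy as np
for c in("scene","top"):
    im=snapshot(c);cv2.imwrite(f"pics/{c}0.png",im[:,:,::-1])
    i=camera_info(c);print(c,i["fx"],i["cx"],i["cy"],np.round(i["world_from_camera"],3).tolist())
    for t in("pestle_orange_knob","holder_orange_mouth","pestle_black","film_box"):
        W=np.array(i["world_from_camera"])
        for d in mark_of(c,t):
            p=np.linalg.inv(W)@np.r_[d["position"],1];print(t,round(d["score"],2),np.round(d["position"],3),(i["fx"]*p[0]/p[2]+i["cx"]).round(),(i["fy"]*p[1]/p[2]+i["cy"]).round())
s=get_state();print(s)
E
```

```text
scene 376.22553450243146 255.74045415404285 185.45339025201662 [[0.48, -0.615, 0.626, 0.048], [-0.877, -0.32, 0.358, -0.303], [-0.02, -0.72, -0.693, 0.704], [0.0, 0.0, 0.0, 1.0]]
pestle_orange_knob 0.94 [ 0.576 -0.228  0.133] 355.0 217.0
pestle_orange_knob 0.68 [ 0.458 -0.224  0.16 ] 334.0 250.0
holder_orange_mouth 0.81 [ 0.457 -0.221  0.12 ] 330.0 263.0
film_box 0.77 [ 0.767 -0.104 -0.004] 324.0 187.0
top 395.0570126543595 247.40023610859006 191.91493478611955 [[-0.014, -0.999, 0.034, 0.537], [-1.0, 0.014, -0.005, -0.017], [0.005, -0.034, -0.999, 0.973], [0.0, 0.0, 0.0, 1.0]]
pestle_orange_knob 0.62 [ 0.463 -0.226  0.161] 348.0 240.0
pestle_orange_knob 0.53 [ 0.584 -0.227  0.136] 344.0 182.0
holder_orange_mouth 0.74 [ 0.459 -0.228  0.119] 344.0 240.0
pestle_black 0.7 [0.521 0.191 0.022] 159.0 213.0
film_box 0.76 [ 0.769 -0.106 -0.001] 280.0 111.0
{'clock': 0.5, 'qpos': array([ 1.11438334e+00,  2.58595313e-01,  2.14449139e-02,  1.33367040e+00,
       -1.34935351e-05,  1.41822553e+00]), 'joint_velocities': array([ 3.19312270e-05, -1.09896107e-03, -4.36193186e-04,  1.27903676e-05,
        2.02004052e-04, -6.78041866e-04]), 'effort': array([-1.74738878e-03, -5.54932094e+01,  3.44537222e+01,  1.67803486e-03,
       -1.85719441e-04, -1.12491801e-05]), 'ee_pos': array([0.16453884, 0.52479286, 0.23125956]), 'orientation': array([ 4.75439560e-01,  3.10540285e+00, -4.30226443e-05]), 'ft_force': array([ 0.36416301,  0.05953889, -0.91968303]), 'torque': array([ 0.04372402, -0.02675342, -0.01696101]), 'grasp_force': 0.0, 'grip_width': 0.08540265200849315}
```

View pics/scene0.png

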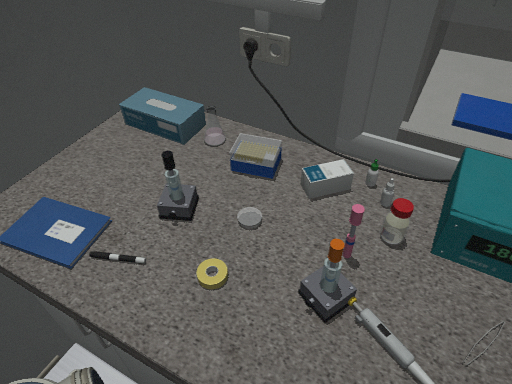

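View pics/top0.png

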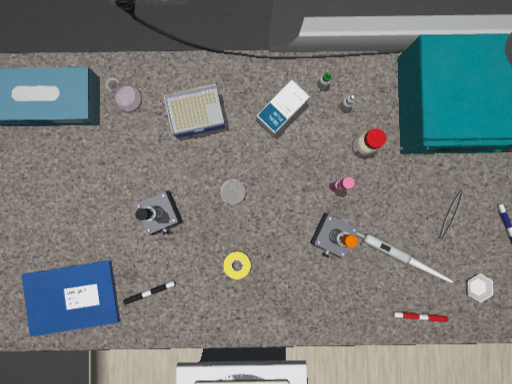

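```bash
cat > h.py <<'E'
from station import *
import cv2,numpy as np
def ray(c,u,v):
    i=camera_info(c);W=np.array(i["world_from_camera"])
    return W[:3,3],W[:3,:3]@np.array([(u-i["cx"])/i["fx"],(v-i["cy"])/i["fy"],1])
def atz(c,u,v,z):
    o,d=ray(c,u,v);return o+d*(z-o[2])/d[2]
def orange(c):
    im=snapshot(c);h=cv2.cvtColor(im,cv2.COLOR_RGB2HSV)
    m=cv2.inRange(h,(6,170,110),(18,255,255))
    n,l,s,ce=cv2.connectedComponentsWithStats(m);k=1+np.argmax(s[1:,4]);return im,s[k],ce[k]
def tri(a,b):
    A=[];y=[]
    for o,d in(a,b):
        d=d/np.linalg.norm(d);P=np.eye(3)-np.outer(d,d);A.append(P);y.append(P@o)
    return np.linalg.lstsq(np.vstack(A),np.hstack(y),rcond=None)[0]
E
python3 - <<'E'
from h import *
r=[]
for c in("scene","top"):
    im,s,ce=orange(c);print(c,s,ce);r.append(ray(c,*ce))
    print(atz(c,*ce,.160),atz(c,*ce,.177))
    if c=="scene":a=im[195:325,290:390]
    else:b=im[165:295,290:390]
cv2.imwrite("pics/crop.png",cv2.resize(np.hstack([a,b]),None,fx=4,fy=4,interpolation=2)[:,:,::-1])
print(tri(*r))
E
```

```text
scene [330 239  15  11 125] [336.808 243.984]
[ 0.47374467 -0.22342634  0.16      ] [ 0.46044614 -0.22592644  0.177     ]
top [345 235  12  13 120] [350.55       240.94166667]
[ 0.46124646 -0.23178264  0.16      ] [ 0.46282909 -0.22729806  0.177     ]
[ 0.46224897 -0.22665542  0.17550016]
```

View pics/crop.png

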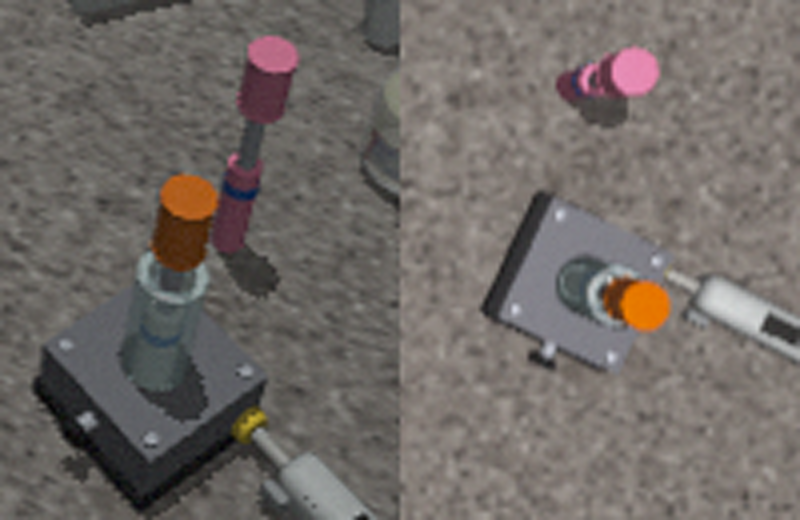

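Candidates: the orange knob at scene (336,250) / top (350,241) stands in a glass tube in the holder. The pink one at scene (356,215) / top (345,183) stands free with no tube. The orange one fits the description, and the crop confirms it. Its knob axis is at about (0.462, -0.227).

```bash
python3 -m crank '[[1,-0.03,-0.022,0,0,0,0],[1,-0.03,-0.022,0,0,0,0],[1,-0.03,-0.022,0,0,0,0],[1,-0.03,-0.022,0,0,0,0],[1,-0.03,-0.022,0,0,0,0],[1,-0.03,-0.022,0,0,0,0],[1,-0.03,-0.022,0,0,0,0],[1,-0.03,-0.022,0,0,0,0],[1,-0.03,-0.022,0,0,0,0],[1,-0.03,-0.022,0,0,0,0]]' 25
python3 -m crank '[[1,-0.014,-0.032,0,0,0,0],[1,-0.014,-0.032,0,0,0,0],[1,-0.014,-0.032,0,0,0,0],[1,-0.014,-0.032,0,0,0,0],[1,-0.014,-0.032,0,0,0,0],[1,-0.014,-0.032,0,0,0,0],[1,-0.014,-0.032,0,0,0,0],[1,-0.014,-0.032,0,0,0,0],[1,-0.007,-0.016,0,0,0,0],[1,0,0,0,0,0,0]]'
cat >> h.py <<'E'
from scipy.spatial.transform import Rotation as Rn
def delta(p):
    s=get_state();R=Rn.from_rotvec(s["orientation"]).as_matrix();print("R",R.round(3).tolist());return R.T@(np.array(p)-s["ee_pos"])
E
python3 -c "
from h import *
print(delta([.462,-.2275,.231]))"
```

```text
clock: 1.43
ee_pos: [0.3857, 0.2235, 0.2316]
orientation: [0.475, 3.105, 0.001]
ft_force: [1.4, 1.1, 0.6]
grip_width: 0.0853
grasp_force: 0.0
clock: 2.27
ee_pos: [0.4176, -0.0732, 0.2312]
orientation: [0.481, 3.104, -0.001]
ft_force: [-0.1, -0.9, 0.0]
grip_width: 0.0852
grasp_force: 0.0
R [[-0.953, 0.303, 0.0], [0.303, 0.953, -0.001], [-0.0, -0.001, -1.0]]
[-0.08902379 -0.13366996  0.00029055]
```

```bash
python3 -m crank '[[1,-0.016,-0.024,0,0,0,0],[1,-0.016,-0.024,0,0,0,0],[1,-0.016,-0.024,0,0,0,0],[1,-0.016,-0.024,0,0,0,0],[1,-0.013,-0.02,0,0,0,0],[1,-0.008,-0.012,0,0,0,0],[1,-0.004,-0.006,0,0,0,0],[1,0,0,0,0,0,0],[1,0,0,0,0,0,0],[1,0,0,0,0,0,0]]'
python3 - <<'E'
from h import *
print(delta([.462,-.2275,.141]))
for c in("scene","top"):
    im,s,ce=orange(c);print(s,ce)
    print([(round(d["score"],2),d["position"]) for d in mark_of(c,"pestle_orange_knob")])
    if c=="scene": cv2.imwrite("pics/a1.png",cv2.resize(im[150:330,240:440],None,fx=3,fy=3)[:,:,::-1])
E
```

```text
clock: 3.1
ee_pos: [0.4618, -0.2232, 0.2315]
orientation: [-0.474, -3.106, -0.0]
ft_force: [-1.1, 0.6, -0.1]
grip_width: 0.0854
grasp_force: 0.0
R [[-0.954, 0.298, -0.0], [0.298, 0.954, 0.0], [0.0, 0.0, -1.0]]
[-0.00150991 -0.00400843  0.09048169]
[333 239   3   2   4] [334.   239.75]
[(0.78, [0.4601, -0.2248, 0.159]), (0.55, [0.5757, -0.2324, 0.1364])]Traceback (most recent call last):
  File "<stdin>", line 4, in <module>
  File "h.py", line 11, in orange
    n,l,s,ce=cv2.connectedComponentsWithStats(m);k=1+np.argmax(s[1:,4]);return im,s[k],ce[k]
                                                     ~~~~~~~~~^^^^^^^^^
    return _wrapfunc(a, 'argmax', axis=axis, out=out, **kwds)
    return bound(*args, **kwds)
ValueError: attempt to get argmax of an empty sequence
```

View pics/a1.png

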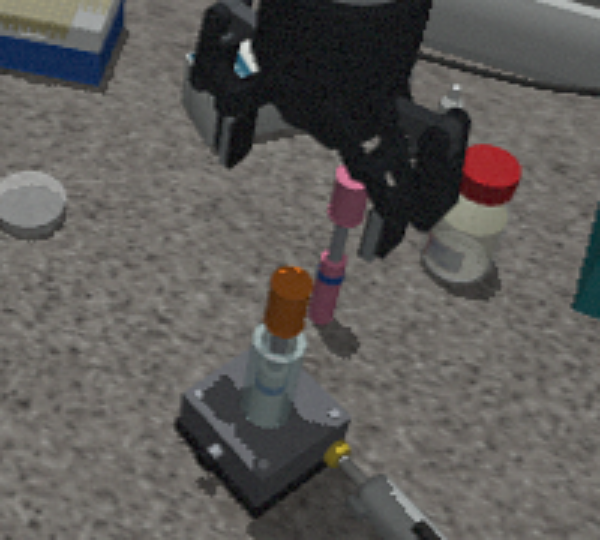

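The enlarged crop shows the orange knob at scene pixel (337,246), in its tube and clear below the open fingers. Next I shift slightly and descend.

```bash
python3 -m crank '[[1,-0.0015,-0.004,0,0,0,0],[1,0,0,0.015,0,0,0],[1,0,0,0.02,0,0,0],[1,0,0,0.02,0,0,0],[1,0,0,0.015,0,0,0],[1,0,0,0.01,0,0,0],[1,0,0,0.007,0,0,0],[1,0,0,0.003,0,0,0],[1,0,0,0,0,0,0],[1,0,0,0,0,0,0]]' 20
python3 -m crank '[[0.4,0,0,0,0,0,0],[0,0,0,0,0,0,0],[-0.2,0,0,0,0,0,0],[-0.3,0,0,0,0,0,0],[-0.35,0,0,0,0,0,0],[-0.4,0,0,0,0,0,0],[-0.45,0,0,0,0,0,0],[-0.5,0,0,0,0,0,0],[-0.6,0,0,0,0,0,0],[-0.6,0,0,0,0,0,0]]' 20
python3 -c "
from station import *
s=get_state();print(s['ft_force'],s['torque'])"
```

```text
clock: 4.08
ee_pos: [0.4625, -0.229, 0.1419]
orientation: [0.475, 3.105, -0.001]
ft_force: [-0.2, -0.7, 0.4]
grip_width: 0.0856
grasp_force: 0.0
clock: 4.92
ee_pos: [0.4624, -0.2286, 0.1414]
orientation: [0.475, 3.105, 0.001]
ft_force: [0.6, 1.3, 2.6]
grip_width: 0.0238
grasp_force: 19.9
[0.57994388 1.26412769 2.61115143] [ 0.66995364 -0.18128371  0.01145875]
```

```bash
python3 -m crank '[[-0.7,0,0.0005,0,0,0,0],[-0.7,0,0.0005,0,0,0,0],[-0.7,0,0,-0.002,0,0,0],[-0.7,0,0,-0.002,0,0,0],[-0.7,0,0,-0.002,0,0,0],[-0.7,0,0,-0.002,0,0,0],[-0.7,0,0,0,0,0,0],[-0.7,0,0,0,0,0,0],[-0.7,0,0,0,0,0,0],[-0.7,0,0,0,0,0,0]]' 30
cat > f.py <<'E'
from station import *
import numpy as np
F=[]
s=get_state();R=__import__('h').Rn.from_rotvec(s["orientation"]).as_matrix()
print(s["ee_pos"].round(4),"toolF",(R.T@s["ft_force"]).round(2),"toolT",(R.T@s["torque"]).round(3),s["grip_width"])
E
python3 f.py
```

```text
clock: 5.75
ee_pos: [0.4625, -0.2278, 0.1492]
orientation: [-0.475, -3.105, -0.0]
ft_force: [0.8, 0.2, -2.6]
grip_width: 0.0231
grasp_force: 29.5
[ 0.4625 -0.2278  0.1492] toolF [-0.72  0.39  2.56] toolT [-0.011  0.02   0.008] 0.02309170304177103
```

```bash
python3 -m crank '[[-0.7,0,0,-0.003,0,0,0],[-0.7,0,0,-0.003,0,0,0],[-0.7,0,0,-0.003,0,0,0],[-0.7,0,0,-0.003,0,0,0],[-0.7,0,0,-0.003,0,0,0],[-0.7,0,0,-0.003,0,0,0],[-0.7,0,0,-0.002,0,0,0],[-0.7,0,0,0,0,0,0],[-0.7,0,0,0,0,0,0],[-0.7,0,0,0,0,0,0]]'
python3 f.py
python3 -m crank '[[-0.7,0,0,-0.003,0,0,0],[-0.7,0,0,-0.004,0,0,0],[-0.7,0,0,-0.004,0,0,0],[-0.7,0,0,-0.004,0,0,0],[-0.7,0,0,-0.004,0,0,0],[-0.7,0,0,-0.003,0,0,0],[-0.7,0,0,-0.002,0,0,0],[-0.7,0,0,-0.0012,0,0,0],[-0.7,0,0,0,0,0,0],[-0.7,0,0,0,0,0,0]]'
python3 f.py
python3 - <<'E'
from h import *
im=snapshot("scene");cv2.imwrite("pics/a2.png",cv2.resize(im[190:320,280:390],None,fx=4.5,fy=4.5,interpolation=2)[:,:,::-1])
for t in("pestle_orange_band","holder_orange_mouth"):
    print(t,[(round(d["score"],2),d["position"]) for d in mark_of("scene",t)])
E
```

```text
clock: 6.58
ee_pos: [0.4625, -0.2278, 0.1692]
orientation: [-0.475, -3.105, -0.0]
ft_force: [-0.4, -0.6, -2.3]
grip_width: 0.0231
grasp_force: 29.5
[ 0.4625 -0.2278  0.1692] toolF [ 0.19 -0.72  2.31] toolT [0.02  0.001 0.105] 0.02309760151094038
clock: 7.42
ee_pos: [0.4625, -0.2278, 0.1944]
orientation: [-0.475, -3.105, -0.0]
ft_force: [1.1, 0.2, -2.1]
grip_width: 0.0232
grasp_force: 29.5
[ 0.4625 -0.2278  0.1944] toolF [-0.95  0.52  2.1 ] toolT [0.018 0.021 0.002] 0.02323869568755359
pestle_orange_band [(0.64, [0.5796, -0.2303, 0.0515]), (0.64, [0.398, 0.0029, -0.0015]), (0.62, [0.4628, -0.2307, 0.1231]), (0.38, [0.4591, -0.2218, 0.1217])]
holder_orange_mouth [(0.78, [0.4587, -0.2243, 0.119])]
```

View pics/a2.png

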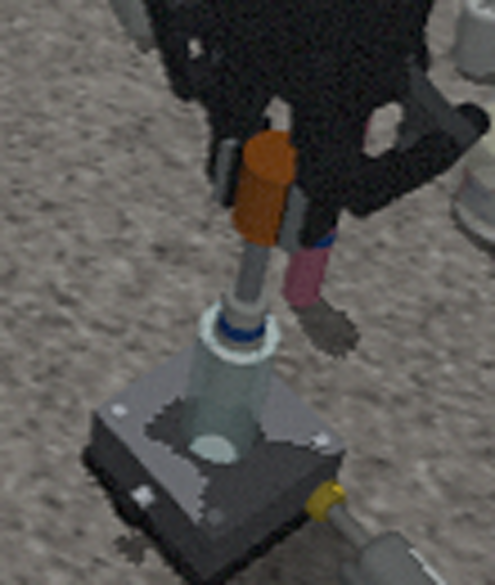

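```bash
python3 - <<'E'
from h import *
i=camera_info("scene");W=np.linalg.inv(np.array(i["world_from_camera"]))
im=np.mean([snapshot("scene").astype(float) for _ in range(4)],0).astype(np.uint8);u0,v0,k=310,215,12
a=cv2.resize(im[215:280,310:360],None,fx=k,fy=k,interpolation=cv2.INTER_CUBIC)[:,:,::-1].copy();a=a[:, :]
b=a.copy()
def circ(r,z,col):
    t=np.linspace(0,2*np.pi,80);P=np.c_[.4622+r*np.cos(t),-.2275+r*np.sin(t),0*t+z,1+0*t]@W.T
    q=np.c_[(i["fx"]*P[:,0]/P[:,2]+i["cx"]-u0+.5)*k,(i["fy"]*P[:,1]/P[:,2]+i["cy"]-v0+.5)*k].astype(np.int32)
    cv2.polylines(b,[q],True,col,1)
circ(.0165,.12,(0,255,0));circ(.0108,.12,(0,255,0));circ(.0095,.125,(0,0,255));circ(.0095,.133,(0,0,255));circ(.0095,.145,(255,255,0));circ(.012,.230,(255,0,255));circ(.012,.192,(255,0,255))
o=cv2.resize(np.hstack([a,b]),(800,520));cv2.imwrite("pics/a3.png",o)
E
```

```text
(no output)
```

View pics/a3.png

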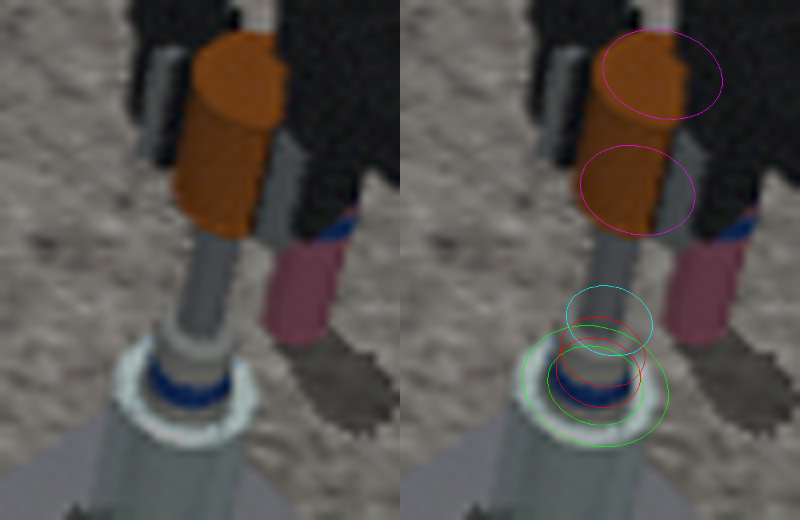

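The picture shows the band (crop pixels about (190,385)) fully above the rim. Against the projected model it is within about 1 mm of the target height. The tool moment is about zero, so the pestle is hanging free. It rose 53 mm as planned, so I hand in.

```bash
python3 f.py; python3 -c "
from station import *
print(job_done())"
```

```text
[ 0.4625 -0.2278  0.1944] toolF [0.3  0.6  2.09] toolT [ 0.018 -0.002  0.027] 0.023143596586484433
the job is handed in; nothing more can be done
None
```

I raised the orange-knobbed pestle 53 mm and handed the job in with the gripper holding it there: the blue band's lower edge is about 5 mm above the rim (within roughly 1–2 mm by camera), and near-zero side load shows it hanging free in the tube.

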